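Press a label holder home behind the sorter's lip

ROBOT

A 7-joint arm with a two-finger parallel gripper is mounted at the origin on the work surface. World frame = base frame: x ahead of the robot, y to its left, z up, the work surface at z = 0. Lengths are in m, angles in degrees, forces in N, time in s.
With the tool pointing down it reaches from about 0.4 to 0.875 m from the base axis. Payload 6.5 kg.
Tool frame: the origin (TCP) lies between the finger pads; the fingertips stand 14 mm ahead of it and the grasp point (between the pads) lies 5 mm behind it; z points along the fingers, x is the direction in which the jaws open and shut, and the axes are right-handed (so a half turn about z gives the same grasp; the last joint's range is limited). The gripper opens to 88 mm and grips with 3 to 60 N. Pads are 18 mm wide; open, the fingers measure 123 mm over their backs; the gripper's body (75 mm by 187 mm) begins 45 mm behind the grasp point.
Start: joints at [62.899, 30.733, -0.252, 88.115, 0.149, 61.152, -4.079], TCP at [0.257, -0.597, 0.225] pointing down, gripper open.
Joint ranges: [-154.64, 154.64], [-21.42, 123.67], [-72.66, 72.17], [13.99, 137.28], [-74.86, 254.86], [10.95, 109.41], [-158.01, 158.01]. Speed limits (degrees/s): [136.94, 136.94, 180, 180, 180, 180, 180].

INTERFACE

Orientations are given as [roll, pitch, yaw] about the fixed x, y, z axes, in that order (R = Rz(yaw) Ry(pitch) Rx(roll)).
In Python, from plant import robot gives the robot as it stands.
- The arm moves only by the shell command python3 -m handwheel 'ROWS' [FORCE]. ROWS is text: rows parted by semicolons, each of 7 numbers parted by spaces: the turn, a rotation vector about the tool's x, y, z in units of 90 degrees (1.0 is 90 degrees), then the shift along the tool's x, y, z in units of 0.12 m (1.0 is 0.12 m), then the gripper's target within -1 to 1 (shut at 1, half-way at 0, fully open at -1). A call has 1 to 12 rows; each row shifts and turns the commanded pose from where the row before left it, along the tool's axes as they then stand; what a row does not reach is not made up. A row lasts 1/12 s, in which the tool goes at most 41.7 mm and 7.16 degrees, less where a joint would pass 70% of its speed; a pose out of reach is approached as far as the arm can. A call with a number of a shift or a turn outside -1 to 1 is refused whole. A call with a gripper value outside its range is refused whole. The fingers move at their own pace and stop on an object; FORCE is the grip in N (left out, the last holds). Time passes only in rows, so rows that do not move let the fingers close. It gives the time, the measured TCP pose, the force and the opening at its end, in the units of the state.
- robot.read_state(): the state, without advancing time (a new reading comes with each control period).
- robot.read_camera(name): name is "side" or "top" or "wrist"; returns a dict with "frame" (420x560x3 uint8, red, green, blue), "fx", "fy", "cx", "cy" (pixels), "R" (3x3) and "t" (3): a world point X has camera coordinates R X + t; the wrist camera has in their place "T_tool_cam" (4x4, takes a point from camera to tool coordinates, whose origin is the TCP and whose axes are the tool frame's). Camera axes: x right, y down, z forward; pixel columns grow to the right and rows downward; lengths in m; the calibration is good to about 2 mm. The wrist camera is an equidistant fisheye: a pixel r from the principal point sees the ray r / f radians off the axis. A picture is of the moment at which its call begins: read the wrist's pose just before it. There is no depth.
- robot.sign_off(): hands the job in, once; it reports no verdict.
Trained networks look in the newest picture that a camera, given by its name, has taken for a name from the list of things; names that differ only in an ending like _2 or _b are one class to them, and where a whole thing is asked for, a point or a joint stands for the part that bears it (a point fixed in the world has none). Each returns a list of dicts, best first, with "p" (0 to 1); they miss things now and then, are a little off and sometimes report something else, mostly with a low value. They report only what shows in the picture. A call takes as long as a camera call. They do not tell look-alikes from the thing itself.
- robot.spot_in(camera, label): "box" ([left, top, right, bottom] in pixels, round what is visible of it).
The state is a dict: "time_s": time; "joint_positions": joint angles; "qvel": joint speeds; "effort": joint torques, N m; "position": TCP position; "tool_rot": TCP orientation; "wrist_force": force on the tool from outside, world axes, zero at the start; "wrist_torque": the same for the moment, N m; "gripper_width": opening from 0.0 (shut) to 1.0 (fully open).
Only numpy, scipy, OpenCV 4.12 (cv2) and the standard library are available. Lean on these libraries where they do the work, as an engineer would, in place of code of your own. Each camera call takes 0.05 s, during which the arm holds its last target. There are 200 camera calls.

TASK

One of the three label pockets along the front edge of the letter sorter is empty. Take the narrow label holder out of the black stand, slide its tongue down behind the lip of the empty pocket and push it down against the spring until its shoulders sit on the rim, then finish while still holding it pressed fully home, not letting go, so that I can fasten it. Leave the wide holder and everything else on the desk where they are.

Things in the scene. Friction and masses are not known exactly. Their poses are not given: they have to be found in the camera images.
- holder_center (a point): Centre of the narrow label holder: upright T-shaped grey plate, white card on both faces, 104 mm high, 8 thick along its x, about 80 g, z up. Upper frame 84 wide (y), 76 high; below it a tongue 54 wide, 28 high, bevelled to 46 at its foot. Shoulders 24 below this point, foot 52 below, top 52 above. Front and back alike. Stands loosely in a slot, width along the stand's length.
- wide_center (a point): Centre of the wide label holder: same make, height and thickness, but frame 106 mm wide and tongue 80 wide, too wide for the pocket. Stands in the stand's other slot and stays there.
- stand: Low black stand, 56 (x) x 230 (y, its length) x 30 mm high, fixed; origin under its centre, z up. Two slots open at the top, each 10 x 84 mm and 20 deep (floor 10 above the desk), centred 57.5 either side of the middle along y. Which holder is in which slot varies.
- sorter: Grey three-compartment letter sorter, 220 (x) x 340 (y) x 125 mm high, fixed; origin under its centre, front faces its -x. On its front edge three aluminium label pockets, 110 apart along y, the middle one at y = 0. Two already carry holders, rising 76 above the rim; which is empty varies. The sorter's flat top is level with the rim.
- pocket_mouth (a point): Centre of the empty pocket's mouth at rim level, 125 mm above the desk; x points into the sorter, y along its front edge, z up. Mouth 11 (x) x 66 (y), rim 82 wide along y. Front and back lips flare out to 20 apart at their tips, 3 above the rim. Holder home: tongue in, shoulders on the rim's two ends, holder centre 24 above this point.
- bar (a joint): Travel in m, positive down, of the sprung steel bar inside the empty pocket; at rest (0) its top is 21 mm below the rim; 0.007 when a holder is home, end stop 0.010. Pushes up with about 4 N at rest, 9 N at home, so a holder that is let go is pushed up again.
- mug: white ceramic mug, 80 across, 90 high mm; bystander, loose; origin under its centre
- stapler: black and steel stapler, 150 x 36 x 47 mm; bystander, loose; origin under its centre
- calculator: flat black desk calculator, 110 x 70 x 14 mm; bystander, loose; origin under its centre
- tape: tape dispenser, 150 x 50, 78 high mm; bystander, loose; origin under its centre
- pencup: dark steel pen cup, 72 across, 95 high, pens to 145 mm; bystander, loose; origin under its centre
- stamp: turned wooden rubber stamp, 36 across, 66 high mm; bystander, loose; origin under its centre
Things that resemble listed ones, but are neither listed nor needed, are in the scene too. Leave any blue or turquoise look-alike of the part that bears holder_center alone.

How it is judged (in metres and radians):
On the way, in this order (a step that is already met when the one before it is completed fails the run):
1. the narrow holder is lifted clear of the stand in the fingers (z of holder_center in the frame of stand above 0.09 m and contact force between the fingers and holder above 1 N), for 0.1 s.
2. its tongue has entered the empty pocket behind the lip (horizontal distance between holder_center and pocket_mouth below 0.012 m and angle between the y axis of holder_center and the y axis of pocket_mouth, either way round below 0.15 rad and angle between holder_center's own z axis and vertical below 0.2 rad and z of holder_center in the frame of pocket_mouth below 0.044 m), for 0.1 s.
At the end, for the whole second after the job is handed in: Narrow holder upright (0.2 rad), square (0.15 rad) and centred (12 mm) in the empty pocket, at most 3.5 mm above home, bar down over 4.5 mm, still, fingers on it (over 2 N) through the last second; wide holder within 30 mm, bystanders within 50 mm of their starts (horizontal distance between holder_center and pocket_mouth below 0.012 m and angle between the y axis of holder_center and the y axis of pocket_mouth, either way round below 0.15 rad and angle between holder_center's own z axis and vertical below 0.2 rad and z of holder_center in the frame of pocket_mouth between 0.015 and 0.0275 m and value of joint bar above 0.0045 m and linear speed of holder below 0.02 m/s and contact force between the fingers and holder above 2 N and distance of each of mug, stapler, calculator, tape, pencup, stamp from where it was at the start of the episode below 0.05 m and distance of wide_center from where it was at the start of the episode below 0.03 m); the arm keeps its last pose, push and grip.
It fails at once if the wide holder is pulled out or shoved (distance of wide_center from where it was at the start of the episode above 0.03 m).
It fails at once if a bystander is knocked away (distance of any of mug, stapler, calculator, tape, pencup, stamp from where it was at the start of the episode above 0.05 m).
It also fails if it takes over 32 s, if anything falls off the work surface, if the arm or the gripper's body presses on something with over 40 N, if the wrist force passes 120 N, or if a joint passes its speed limit or range.

## Working session

There is one attempt and no reset: what is moved stays moved. The work goes in short steps, Python scripts to look and compute and a shell command to move; the robot and the scene stay as the last step left them, time stands still between calls to the robot, and variables do not carry over. Pictures are saved under pics/ and viewed, about 8 in all and at most 12, crops included, and the job is handed in when it is done.

```bash
mkdir -p pics; ls; python3 - <<'E'
from plant import robot
import cv2,numpy as np,pickle
s=robot.read_state();print(s)
for c in ("top","side","wrist"):
    d=robot.read_camera(c)
    pickle.dump(d,open(f"pics/{c}0.pkl","wb"))
    f=d["frame"][:,:,::-1].copy()
    cv2.imwrite(f"pics/{c}0.png",f)
    print(c,{k:np.round(v,4).tolist() for k,v in d.items() if k!="frame"})
    for l in ("holder_center","wide_center","stand","sorter","pencup","tape"):
        print(l,[(np.round(b["box"]).astype(int).tolist(),round(b["p"],2)) for b in robot.spot_in(c,l)[:4]])
E
```

```text
pics
{'time_s': 0.0, 'joint_positions': array([62.89789992, 30.7793146 , -0.25307189, 88.16919556,  0.15037039,
       61.15292277, -4.08028801]), 'qvel': array([ 9.70724407e-03, -1.14797570e-01,  6.33939641e-02, -3.27355621e-02,
       -9.85468296e-05, -2.62100388e-02,  1.51627520e-02]), 'effort': array([-1.27870107e-04, -5.70990872e+01,  9.90590081e-01, -2.51612270e+01,
       -5.61907876e-02,  1.77577673e-02,  1.72684545e-04]), 'position': array([ 0.25691099, -0.59637969,  0.22422899]), 'tool_rot': array([ 1.79990733e+02,  1.00702158e-01, -6.66879900e+01]), 'wrist_force': array([ 0.18671654,  0.94170809, -0.48424975]), 'wrist_torque': array([0.0342705 , 0.01173718, 0.04172159]), 'gripper_width': 1.0009162999299162}
top {'fx': 447.9886, 'fy': 447.9886, 'cx': 285.8693, 'cy': 211.049, 'R': [[-0.0052, -0.9998, -0.0171], [-0.9933, 0.0071, -0.115], [0.1151, 0.0164, -0.9932]], 't': [-0.0557, 0.5536, 1.2298]}
holder_center [([384, 220, 424, 232], 0.74), ([328, 267, 354, 289], 0.7), ([457, 261, 484, 289], 0.56)]
wide_center [([346, 230, 387, 240], 0.61), ([367, 284, 378, 296], 0.38)]
stand
[... 411 characters left out ...]
, 236, 232, 285], 0.87), ([290, 267, 317, 315], 0.83), ([242, 345, 293, 397], 0.64)]
wide_center [([266, 240, 290, 287], 0.89)]
stand [([258, 266, 326, 336], 0.89)]
sorter [([243, 149, 340, 230], 0.86), ([206, 158, 218, 188], 0.19)]
pencup [([340, 234, 371, 294], 0.82), ([206, 190, 240, 206], 0.24)]
tape [([316, 224, 374, 257], 0.57), ([289, 264, 316, 315], 0.5)]
wrist {'fx': 325.1923, 'fy': 325.1923, 'cx': 279.9909, 'cy': 209.6274, 'T_tool_cam': [[1.0, -0.0016, -0.0003, -0.0003], [0.0016, 0.9554, 0.2952, -0.0765], [-0.0002, -0.2952, 0.9554, -0.1599], [0.0, 0.0, 0.0, 1.0]]}
holder_center [([12, 0, 62, 20], 0.91), ([244, 24, 331, 88], 0.61)]
wide_center []
stand []
sorter []
pencup []
tape []
```

View pics/top0.png

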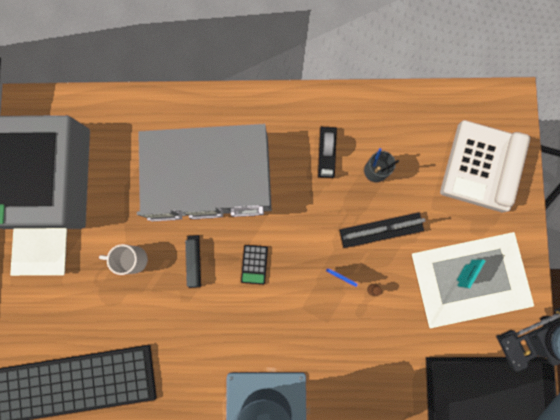

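View pics/side0.png

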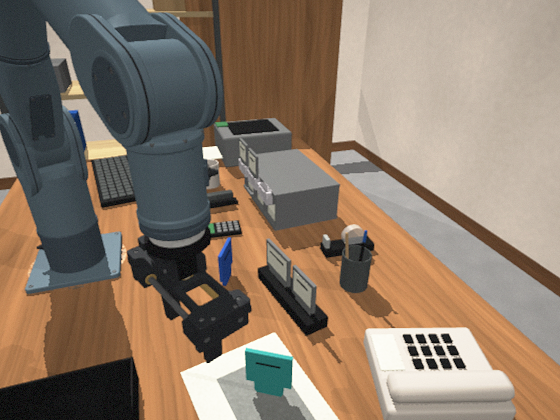

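The top view shows the sorter at about (204,170) and the stand at about (382,230), with the two grey holders in it. The side view shows the stand at about (292,300). The two filled pockets look like the far ones, at about (243,155) and (253,165). The blue and turquoise look-alikes are at (225,260) and (268,370). I'll zoom in to confirm which holder is narrow and which pocket is empty.

```bash
python3 - <<'E'
import cv2,numpy as np
t=cv2.imread("pics/top0.png");s=cv2.imread("pics/side0.png")
r=lambda im,a,b,c,d,w,h:cv2.resize(im[b:d,a:c],(w,h),interpolation=cv2.INTER_CUBIC)
A=r(t,330,200,430,255,400,220); B=r(t,130,190,280,230,400,107)
C=r(s,235,230,335,340,400,440); D=r(s,230,130,330,230,400,400)
L=np.vstack([A,B,np.zeros((273,400,3),np.uint8)])
# edges for left column: side sorter below
L=np.vstack([A,B,r(s,230,135,320,195,400,267)]); R=np.vstack([C,np.zeros((154,400,3),np.uint8)])
cv2.imwrite("pics/z1.png",np.hstack([L,R]))
E
```

```text
(no output)
```

View pics/z1.png

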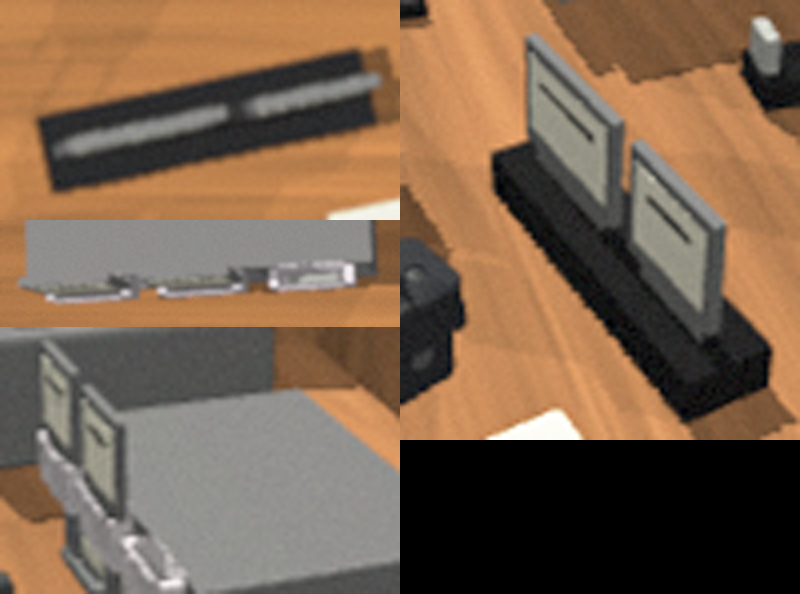

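The zoom shows the narrow holder is the right-hand one in the top view (image width about 33 px against 42, as 84:106). The empty pocket is the rightmost in the top view, at about (247,211).

```bash
cat > h.py <<'E'
import numpy as np,cv2,pickle
from scipy.spatial.transform import Rotation as Ro
def rays(d,uv,state=None):
    uv=np.atleast_2d(uv).astype(float)
    x=(uv[:,0]-d["cx"])/d["fx"]; y=(uv[:,1]-d["cy"])/d["fy"]
    if "R" in d:
        R,t=np.array(d["R"]),np.array(d["t"]); v=np.c_[x,y,np.ones(len(x))]
        return -R.T@t, v@R
    r=np.hypot(x,y)+1e-12; v=np.c_[x/r*np.sin(r),y/r*np.sin(r),np.cos(r)]
    T=np.array(d["T_tool_cam"]); W=Ro.from_euler("xyz",state["tool_rot"],degrees=True).as_matrix()
    return np.array(state["position"])+W@T[:3,3], v@(W@T[:3,:3]).T
def plane(d,uv,z,state=None):
    o,v=rays(d,uv,state); return o+v*((z-o[2])/v[:,2])[:,None]
def project(d,X,state=None):
    X=np.atleast_2d(X).astype(float)
    if "R" in d:
        c=X@np.array(d["R"]).T+np.array(d["t"]); n=c[:,:2]/c[:,2:]
    else:
        T=np.array(d["T_tool_cam"]); W=Ro.from_euler("xyz",state["tool_rot"],degrees=True).as_matrix()
        p=(X-np.array(state["position"]))@W; c=(p-T[:3,3])@T[:3,:3]
        q=np.hypot(c[:,0],c[:,1])+1e-12; n=c[:,:2]/q[:,None]*np.arctan2(q,c[:,2])[:,None]
    return n*[d["fx"],d["fy"]]+[d["cx"],d["cy"]]
def rel(state,p,yaw):
    """tool-frame shift (units 0.12 m) and yaw turn (units 90deg) to put TCP at p pointing down with yaw"""
    W=Ro.from_euler("xyz",state["tool_rot"],degrees=True)
    G=Ro.from_euler("xyz",[180,0,yaw],degrees=True)
    return (W.inv()*G).as_rotvec()/(np.pi/2), W.inv().apply(np.array(p)-state["position"])/0.12
E
python3 - <<'E'
from h import *
d=pickle.load(open("pics/top0.pkl","rb"))
f=d["frame"].astype(int)
def rect(mask,box,z):
    m=np.zeros_like(mask,np.uint8);a,b,c,e=box;m[b:e,a:c]=mask[b:e,a:c]
    m=cv2.morphologyEx(m,cv2.MORPH_CLOSE,np.ones((9,9)))
    cs=max(cv2.findContours(m,cv2.RETR_EXTERNAL,cv2.CHAIN_APPROX_NONE)[0],key=cv2.contourArea)
    q=cv2.boxPoints(cv2.minAreaRect(cs)); P=plane(d,q,z)
    print("px",q.round(1).tolist(),"\nW",P.round(4).tolist(),"c",P.mean(0).round(4))
    for i in range(2):
        e=P[i+1]-P[i];print(" edge",np.linalg.norm(e).round(4),np.degrees(np.arctan2(e[1],e[0])).round(2))
dark=f.max(2)<60
gray=(f.max(2)-f.min(2)<25)
rect(dark,(333,205,430,255),.03)
rect(gray&(f.max(2)>60),(130,115,280,222),.125)
print("pocket",plane(d,[[247,211]],.128))
E
```

```text
px [[339.70001220703125, 229.5], [418.8999938964844, 212.60000610351562], [422.70001220703125, 230.3000030517578], [343.3999938964844, 247.1999969482422]] 
W [[0.5004, -0.2095, 0.03], [0.5463, -0.4322, 0.03], [0.4967, -0.4406, 0.03], [0.451, -0.219, 0.03]] c [ 0.4986 -0.3253  0.03  ]
 edge 0.2273 -78.34
 edge 0.0504 -170.3
px [[132.5, 131.39999389648438], [266.3999938964844, 123.9000015258789], [271.3999938964844, 214.0], [137.5, 221.39999389648438]] 
W [[0.76, 0.3488, 0.125], [0.7768, -0.0101, 0.125], [0.535, -0.0231, 0.125], [0.5179, 0.3273, 0.125]] c [0.6474 0.1607 0.125 ]
 edge 0.3592 -87.33
 edge 0.2421 -176.92
pocket [[0.54294759 0.04044069 0.128     ]]
```

```bash
python3 - <<'E'
from h import *
from plant import robot
s=robot.read_state(); print(rel(s,[.510,-.382,.27],11.7))
d=pickle.load(open("pics/top0.pkl","rb"))
print(plane(d,np.array([[330+245/4,200+105/4],[330+380/4,200+80/4]]),.114))
E
```

```text
(array([ 1.41929751e-05,  2.98874601e-05, -8.71000215e-01]), array([-0.81114941, -2.64364691, -0.37412873]))
[[ 0.50182836 -0.33525821  0.114     ]
 [ 0.51760566 -0.42352402  0.114     ]]
```

```bash
python3 -m handwheel '0 0 0 0 0 -0.2 -1; 0 0 0 -0.09 -0.294 -0.02 -1; 0 0 0 -0.09 -0.294 -0.02 -1; 0 0 0 -0.09 -0.294 -0.02 -1; 0 0 0 -0.09 -0.294 -0.02 -1; 0 0 0 -0.09 -0.294 -0.02 -1; 0 0 0 -0.09 -0.294 -0.02 -1; 0 0 0 -0.09 -0.294 -0.02 -1; 0 0 0 -0.09 -0.294 -0.02 -1; 0 0 0 -0.09 -0.294 -0.02 -1' && python3 -m handwheel '0 0 -0.079 0 0 0 -1; 0 0 -0.079 0 0 0 -1; 0 0 -0.079 0 0 0 -1; 0 0 -0.079 0 0 0 -1; 0 0 -0.079 0 0 0 -1; 0 0 -0.079 0 0 0 -1; 0 0 -0.079 0 0 0 -1; 0 0 -0.079 0 0 0 -1; 0 0 -0.079 0 0 0 -1; 0 0 -0.079 0 0 0 -1; 0 0 -0.079 0 0 0 -1; 0 0 0 0 0 0 -1' && python3 - <<'E'
from h import *
from plant import robot
s=robot.read_state(); d=robot.read_camera("wrist")
pickle.dump((s,d),open("pics/w1.pkl","wb"))
im=d["frame"][:,:,::-1].copy()
B=robot.spot_in("wrist","holder_center");W=robot.spot_in("wrist","wide_center")
print([(np.round(b["box"]),b["p"]) for b in B],[(np.round(b["box"]),b["p"]) for b in W])
# predicted frame outline top at z=.114 & tongue/slot at .03
c=np.array([.510,-.381]);a=np.radians(11.7);x=np.array([np.cos(a),np.sin(a)]);y=np.array([-x[1],x[0]])
for w,z,col in((.084,.114,(0,0,255)),(.084,.03,(0,255,0))):
    X=[np.r_[c+i*.004*x+j*w/2*y,z] for i,j in((-1,-1),(1,-1),(1,1),(-1,1))]
    cv2.polylines(im,[np.round(project(d,X,s)).astype(int)],True,col,1)
cv2.imwrite("pics/w1.png",cv2.resize(im,(800,600)))
print(s["position"],s["tool_rot"],s["joint_positions"])
E
```

```text
time_s: 1.88
position: [0.5115, -0.3808, 0.271]
tool_rot: [-180.0, -0.0, -66.7]
wrist_force: [0.4, -0.7, -0.1]
gripper_width: 1.003
time_s: 2.88
position: [0.5101, -0.3822, 0.2706]
tool_rot: [-180.0, 0.0, 11.8]
wrist_force: [-0.3, 0.2, 0.6]
gripper_width: 1.0
[(array([156.,   1., 219.,  44.]), 0.74), (array([274., 139., 284., 226.]), 0.61)] [(array([280.,  20., 289., 124.]), 0.76)]
[ 0.51013984 -0.38223476  0.27061576] [-1.79989593e+02  2.77241122e-03  1.17521348e+01] [ 47.49467024  28.75603589 -21.24979212  86.37591161  10.91826831
  66.92559393  36.09662922]
```

View pics/w1.png

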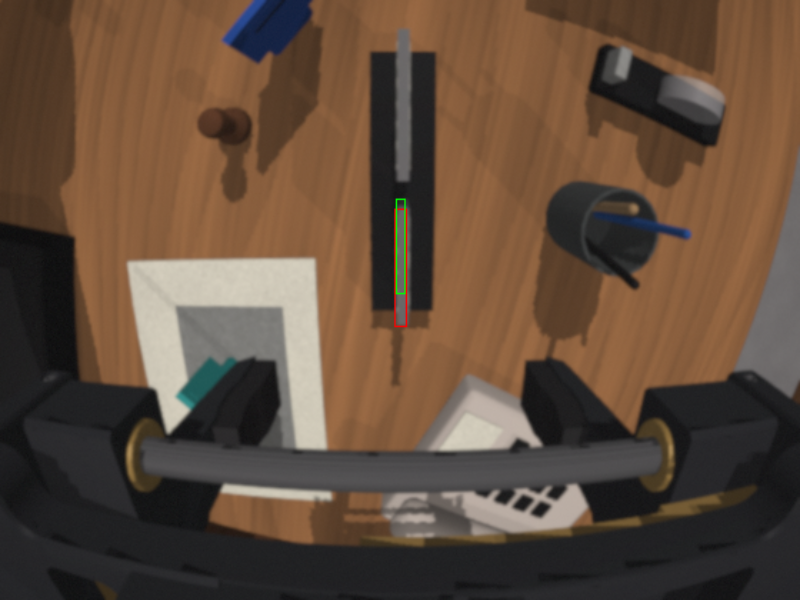

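The predicted outline lies on the narrow holder (frame at about (401,265) in the view), with the wide holder above it at (403,105). Next I descend, grip and lift.

```bash
python3 -m handwheel '0 0 0 0 0 0.3 -1; 0 0 0 0 0 0.3 -1; 0 0 0 0 0 0.3 -1; 0 0 0 0 0 0.3 -1; 0 0 0 0 0 0.2 -1; 0 0 0 0 0 0.11 -1; 0 0 0 0 0 0 1; 0 0 0 0 0 0 1; 0 0 0 0 0 0 1; 0 0 0 0 0 0 1; 0 0 0 0 0 0 1; 0 0 0 0 0 0 1' 40 && python3 -m handwheel '0 0 0 0 0 0 1; 0 0 0 0 0 0 1; 0 0 0 0 0 0 1; 0 0 0 0 0 0 1; 0 0 0 0 0 0 1; 0 0 0 0 0 0 1' 40
```

```text
time_s: 4.03
position: [0.5109, -0.3825, 0.0907]
tool_rot: [179.9, -0.1, 11.5]
wrist_force: [0.0, -0.0, 0.3]
gripper_width: 0.57
time_s: 4.53
position: [0.5103, -0.382, 0.0895]
tool_rot: [-180.0, 0.0, 11.5]
wrist_force: [1.0, 0.3, -0.2]
gripper_width: 0.115
```

```bash
python3 -m handwheel '0 0 0 0 0 0 1; 0 0 0 0 0 0 1; 0 0 0 0 0 0 1; 0 0 0 0 0 -0.1 1; 0 0 0 0 0 -0.2 1; 0 0 0 0 0 -0.28 1; 0 0 0 0 0 -0.28 1; 0 0 0 0 0 -0.28 1; 0 0 0 0 0 -0.28 1; 0 0 0 0 0 -0.28 1; 0 0 0 0 0 0 1' 40 && python3 - <<'E'
from h import *
from plant import robot
s=robot.read_state()
# sorter pocket from top view, taken now
d=robot.read_camera("top");pickle.dump(d,open("pics/top1.pkl","wb"))
cv2.imwrite("pics/t1.png",cv2.resize(d["frame"][95:235,120:290,::-1],(680,560),interpolation=cv2.INTER_CUBIC))
print(s["position"],s["tool_rot"],s["gripper_width"])
print(rel(s,[.543,-.03,.30],2.8))
E
```

```text
time_s: 5.45
position: [0.5134, -0.3835, 0.3022]
tool_rot: [179.5, -0.5, 11.5]
wrist_force: [1.5, -0.5, 0.7]
gripper_width: 0.089
[ 0.51340725 -0.38354743  0.30218267] [179.50187313  -0.49263755  11.5117814 ] 0.08853225692063114
(array([ 0.0051079 , -0.00588394,  0.09677257]), array([ 8.29435572e-01, -2.83785915e+00,  6.49506639e-04]))
```

View pics/t1.png

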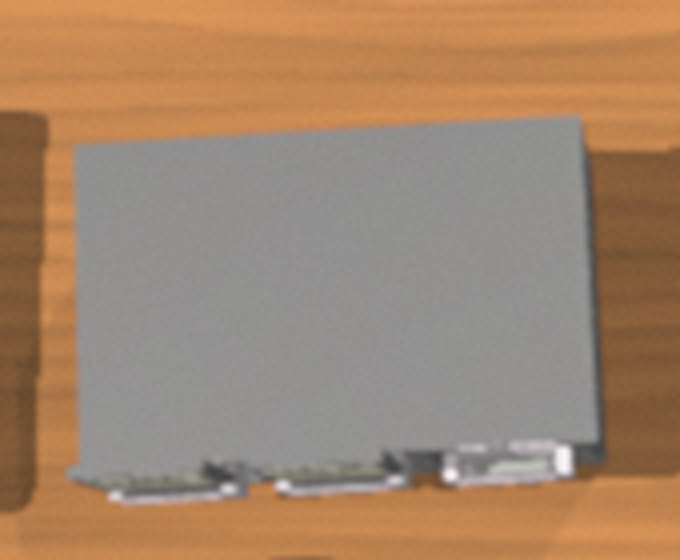

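The top view confirms that the right-hand pocket is empty (mouth at about (508,464) in the crop, full-frame (247,211)). The left two carry holders. I'll move next to it and look with the wrist camera.

```bash
python3 -m handwheel '0 0 0 0.086 -0.26 0 1; 0 0 0 0.086 -0.26 0 1; 0 0 0 0.086 -0.26 0 1; 0 0 0 0.086 -0.26 0 1; 0 0 0 0.086 -0.26 0 1; 0 0 0 0.086 -0.26 0 1; 0 0 0 0.086 -0.26 0 1; 0 0 0 0.086 -0.26 0 1; 0 0 0 0.086 -0.26 0 1; 0 0 0.05 0.02 -0.24 0 1; 0 0 0.048 0 0 0 1; 0 0 0 0 0 0 1' && python3 -m handwheel '0 0 0 0 0 0 1; 0 0 0 0 0 0 1' && python3 - <<'E'
from h import *
from plant import robot
s=robot.read_state(); d=robot.read_camera("wrist"); pickle.dump((s,d),open("pics/w2.pkl","wb"))
im=d["frame"][:,:,::-1].copy(); t=pickle.load(open("pics/top1.pkl","rb"))
K=lambda p:np.array(p)/4+[120,95]
C=plane(t,K([[76,146],[582,118],[596,442],[80,470]]),.125)
for i,j in((0,1),(3,2),(1,2),(0,3)):
    e=C[j]-C[i];print(np.linalg.norm(e).round(4),np.degrees(np.arctan2(e[1],e[0])).round(2))
m=plane(t,K([[508,463]]),.127)[0]; print("mouth",m,"holder?",s["position"],s["tool_rot"])
a=np.radians(2.8);x=np.array([np.cos(a),np.sin(a)]);y=np.array([-x[1],x[0]])
for w,h,z,col in((.066,.011,.125,(0,0,255)),(.082,.020,.128,(0,255,0))):
    X=[np.r_[m[:2]+i*h/2*x+j*w/2*y,z] for i,j in((-1,-1),(1,-1),(1,1),(-1,1))]
    q=project(d,X,s);print(q.round(0).tolist())
big=cv2.resize(im[0:260,160:420],(780,780),interpolation=cv2.INTER_CUBIC)
cv2.imwrite("pics/w2.png",cv2.resize(im,(784,588),interpolation=cv2.INTER_CUBIC))
E
```

```text
time_s: 6.5
position: [0.541, -0.0574, 0.2929]
tool_rot: [-180.0, 0.1, 2.8]
wrist_force: [0.1, -0.8, -1.2]
gripper_width: 0.083
time_s: 6.67
position: [0.5414, -0.0611, 0.293]
tool_rot: [180.0, 0.1, 2.7]
wrist_force: [-0.3, -0.3, -1.1]
gripper_width: 0.086
0.3391 -87.35
0.3385 -87.29
0.218 -177.59
0.2184 -177.43
mouth [0.54371981 0.04054783 0.127     ] holder? [ 0.54143602 -0.06106143  0.29297163] [1.79969106e+02 6.95775789e-02 2.71156177e+00]
[[282.0, 120.0], [293.0, 120.0], [293.0, 55.0], [282.0, 55.0]]
[[277.0, 128.0], [297.0, 128.0], [297.0, 47.0], [277.0, 47.0]]
```

View pics/w2.png

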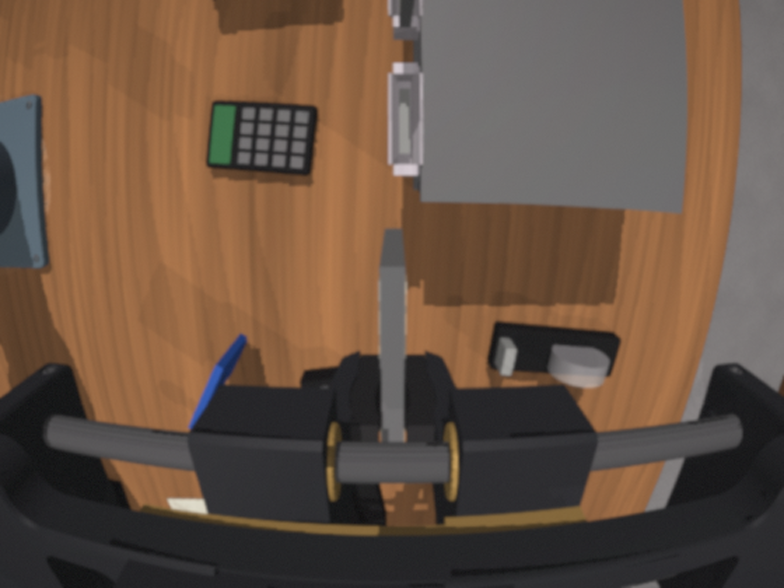

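The empty pocket shows at about (405,119), with the bar visible inside it, and the held holder is seen edge-on at (393,340). I'll zoom in on both for the fine offsets.

```bash
python3 - <<'E'
from h import *
s,d=pickle.load(open("pics/w2.pkl","rb")); im=d["frame"][:,:,::-1]
A=cv2.resize(im[35:135,255:325],(420,600),interpolation=cv2.INTER_CUBIC)
B=cv2.resize(im[155:255,250:310],(360,600),interpolation=cv2.INTER_CUBIC)
cv2.imwrite("pics/z2.png",np.hstack([A,B]))
E
```

```text
(no output)
```

View pics/z2.png

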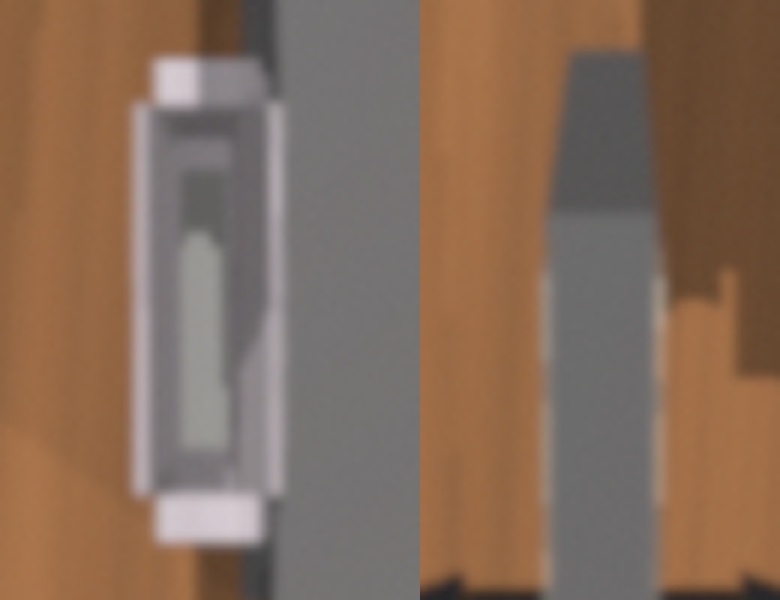

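```bash
python3 - <<'E'
from h import *
s,d=pickle.load(open("pics/w2.pkl","rb"))
P=plane(d,[[289.67,85.3],[289.67,44.5],[289.67,126.2]],.1275,s)
lips=plane(d,[[276.8,85],[302.5,85]],.128,s)
print("mouth",P.round(4).tolist(),"lips",lips.round(4).tolist())
zt=s["position"][2]+.025
e=plane(d,[[271.2,190],[289.7,190],[280.4,190]],zt,s);print("holder end",e.round(4).tolist(), "thick",np.linalg.norm(e[0]-e[1]))
a=np.radians(2.65);y=np.array([-np.sin(a),np.cos(a)])
hc=e[2,:2]-.042*y;print("holder centre",hc,"tcp",s["position"],"offset",hc-s["position"][:2])
E
```

```text
mouth [[0.5459, 0.0428, 0.1275], [0.544, 0.0845, 0.1275], [0.5479, 0.0018, 0.1275]] lips [[0.5333, 0.0424, 0.128], [0.5584, 0.0438, 0.128]]
holder end [[0.5354, -0.0174, 0.318], [0.5433, -0.017, 0.318], [0.5393, -0.0172, 0.318]] thick 0.007895496027784147
holder centre [ 0.54128091 -0.05915046] tcp [ 0.54143602 -0.06106143  0.29297163] offset [-0.0001551   0.00191097]
```

```bash
python3 -m handwheel '0 0 0 0.018 -0.211 0 1; 0 0 0 0.018 -0.211 0 1; 0 0 0 0.018 -0.211 0 1; 0 0 0 0.018 -0.212 0 1; 0 0 0 0 0 0.2 1; 0 0 0 0 0 0.2 1; 0 0 0 0 0 0.16 1; 0 0 0 0 0 0 1; 0 0 0 0 0 0 1; 0 0 0 0 0 0 1' && python3 - <<'E'
from h import *
from plant import robot
s=robot.read_state(); d=robot.read_camera("wrist"); pickle.dump((s,d),open("pics/w3.pkl","wb"))
im=d["frame"][:,:,::-1]
cv2.imwrite("pics/w3.png",cv2.resize(im[90:260,210:350],(600,int(600*170/140)))[:600])
print(s["position"],s["tool_rot"],s["wrist_force"])
E
```

```text
time_s: 7.55
position: [0.5465, 0.0416, 0.2274]
tool_rot: [-180.0, -0.1, 2.7]
wrist_force: [0.3, -0.1, -0.5]
gripper_width: 0.088
[0.54653123 0.04155864 0.22737759] [-1.79992752e+02 -7.94314971e-02  2.65835109e+00] [ 0.34029836 -0.11205931 -0.46578193]
```

View pics/w3.png

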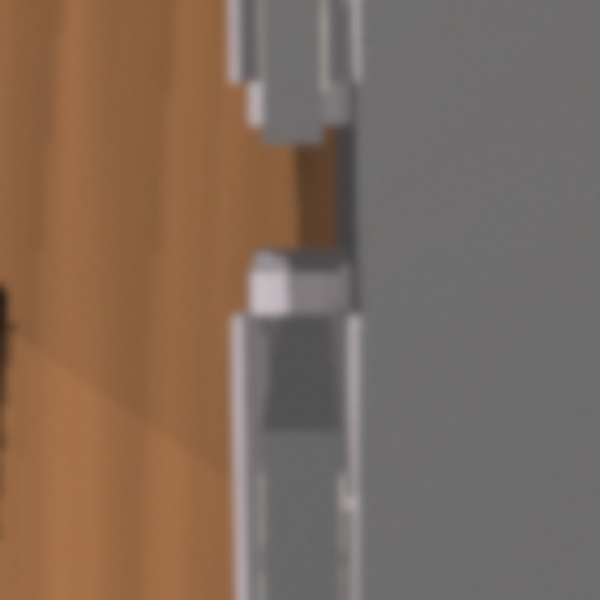

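The plate (column 301 in the crop) is about 1 mm to the +x side of the lip centre (column 296), and its y position is fine. I'll correct that and descend gently.

```bash
python3 -m handwheel '0 0 0 -0.008 0 0 1; 0 0 0 0 0 0.08 1; 0 0 0 0 0 0.08 1; 0 0 0 0 0 0.06 1; 0 0 0 0 0 0.04 1; 0 0 0 0 0 0.04 1; 0 0 0 0 0 0.03 1; 0 0 0 0 0 0.03 1; 0 0 0 0 0 0 1; 0 0 0 0 0 0 1' 60
```

```text
time_s: 8.43
position: [0.5451, 0.0421, 0.1835]
tool_rot: [-180.0, -0.0, 2.7]
wrist_force: [0.5, -0.4, -0.8]
gripper_width: 0.089
```

```bash
python3 -m handwheel '0 0 0 0 0 0.015 1; 0 0 0 0 0 0.015 1; 0 0 0 0 0 0.015 1; 0 0 0 0 0 0 1; 0 0 0 0 0 0 1' && python3 -m handwheel '0 0 0 0 0 0.01 1; 0 0 0 0 0 0.01 1; 0 0 0 0 0 0 1; 0 0 0 0 0 0 1'
```

```text
time_s: 8.85
position: [0.5455, 0.0421, 0.1784]
tool_rot: [-180.0, -0.1, 2.7]
wrist_force: [-0.2, -0.1, 6.6]
gripper_width: 0.08
time_s: 9.18
position: [0.5457, 0.0422, 0.1764]
tool_rot: [180.0, -0.1, 2.7]
wrist_force: [-1.9, -0.7, 8.7]
gripper_width: 0.083
```

```bash
python3 -m handwheel '0 0 0 0 0 0.01 1; 0 0 0 0 0 0 1; 0 0 0 0 0 0 1; 0 0 0 0 0 0 1' && python3 -m handwheel '0 0 0 0 0 0.01 1; 0 0 0 0 0 0 1; 0 0 0 0 0 0 1; 0 0 0 0 0 0 1'
```

```text
time_s: 9.52
position: [0.5463, 0.0422, 0.1763]
tool_rot: [180.0, -0.2, 2.7]
wrist_force: [-3.2, -1.3, 15.6]
gripper_width: 0.086
time_s: 9.85
position: [0.5469, 0.0422, 0.1762]
tool_rot: [180.0, -0.3, 2.7]
wrist_force: [-4.4, -2.5, 23.9]
gripper_width: 0.082
```

The TCP has stopped at z = 0.176, the predicted home height, while the force climbs from 9 to 24 N, so the shoulders are on the rim. One last look.

```bash
python3 - <<'E'
from h import *
from plant import robot
a=robot.read_camera("side")["frame"][120:220,205:325,::-1]; s=robot.read_state(); d=robot.read_camera("wrist")
b=d["frame"][110:260,220:340,::-1]
cv2.imwrite("pics/e.png",np.hstack([cv2.resize(a,(400,500)) if 0 else cv2.resize(a,(420,350)),cv2.resize(b,(280,350))]))
zt=s["position"][2]+.025
print(s["position"],s["wrist_force"],s["gripper_width"],np.abs(s["qvel"]).max())
E
```

```text
[0.54684233 0.04221223 0.17618363] [-4.39542217 -1.28239826 24.42649511] 0.08258324975687097 0.07987889647213756
```

View pics/e.png

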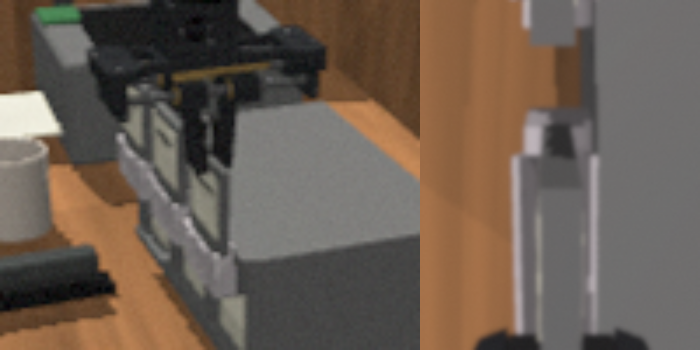

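The side view shows the holder seated upright in the pocket at about (207,205), level with its neighbours. The wrist view shows it centred between the lips at (562,260), with its shoulder on the rim block. I'm handing in while still pressing.

```bash
python3 -c "
from plant import robot
print(robot.sign_off()); s=robot.read_state(); print(s['position'],s['wrist_force'],s['gripper_width'])"
```

```text
the job is handed in; nothing more can be done
None
the job is handed in; nothing more can be done
```

I took the narrow holder out of the stand, slid it into the empty pocket (the one at the lowest y) and pressed it down against the spring. I handed in with it still gripped at 60 N and held down.

- **Seating:** the arm stopped at TCP z = 0.176 m, the predicted home height. The push rose from about 9 N to 24 N with no further travel, so the shoulders are on the rim.
- **Grip:** the opening read 0.083, about 7.3 mm against the 8 mm plate. The height match means it did not slip.
- **Pictures:** the last side and wrist views show the holder upright and centred between the lips, level with its neighbours. I did not re-check the wide holder or the loose items afterwards, but no move went near them.
- **Disagreement:** the top and wrist cameras put the pocket mouth about 2 mm apart in both x and y, within calibration. I mostly followed the wrist camera, and the holder entered without side force.
- **Drift:** pressing pushed the TCP about 1 mm in +x, with a sideways force of about 4 N. That is well inside the 12 mm limit.
- **Time:** the job took about 10 s of the 32 s allowed. The state could not be read after hand-in, so I have no check of the final second.

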